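Pull the filter cassette of a solder fume extractor and hold it over the light panel

ROBOT

A 6-joint arm with a two-finger parallel gripper is mounted at the origin on the work surface. World frame = base frame: x ahead of the robot, y to its left, z up, the work surface at z = 0. Lengths are in m, angles in rad, forces in N, time in s.
With the tool pointing down it reaches from about 0.375 to 0.9 m from the base axis. Payload 3.1 kg.
Tool frame: the origin (TCP) lies between the finger pads; the fingertips stand 17 mm ahead of it and the grasp point (between the pads) lies 2 mm behind it; y points along the fingers, x is the direction in which the jaws open and shut, and the axes are right-handed (so a half turn about y gives the same grasp; the last joint's range is limited). The gripper opens to 87 mm and grips with 3 to 60 N. Pads are 19 mm wide; open, the fingers measure 117 mm over their backs; the gripper's body (75 mm by 190 mm) begins 51 mm behind the grasp point.
Start: joints at [1.133, 0.527, 1.433, -0, 1.181, -0.178], TCP at [0.16, 0.604, 0.24] pointing down, gripper open.
Joint ranges: [-3.08, 3.08], [-0.75, 2.2], [0.22, 2.44], [-1.43, 4.57], [0, 2.65], [-2.85, 2.85]. Speed limits (rad/s): [2.79, 2.79, 3.14, 3.14, 3.14, 3.14].

INTERFACE

Orientations are given as [roll, pitch, yaw] about the fixed x, y, z axes, in that order (R = Rz(yaw) Ry(pitch) Rx(roll)).
In Python, from station import robot gives the robot as it stands.
- The arm moves only by the tool jog_arm, never from a script. Its argument "steps" is a list of rows, each an object of numbers: "wx", "wy", "wz": the turn, a rotation vector about the tool's x, y, z in degrees; "tx", "ty", "tz": the shift along the tool's x, y, z in mm; "hand": the finger opening in mm, from 0 to 87. In form: [{"wx": .., "wy": .., "wz": .., "tx": .., "ty": .., "tz": .., "hand": ..}, ...]. A call has 1 to 12 rows; each row shifts and turns the pose as measured when the row begins, along the tool's axes as they then stand; what a row does not reach is not made up. A row lasts 1/10 s, in which the tool goes at most 50 mm and 8.59 degrees, less where a joint would pass 70% of its speed; a pose out of reach is approached as far as the arm can. A call with a gripper value outside its range is refused whole. The fingers move at their own pace and stop on an object; "force" is the grip in N (left out, the last holds). Time passes only in rows, so rows that do not move let the fingers close. It gives the time, the measured TCP pose, the force and the opening at its end, in the units of the state.
- robot.get_obs(): the state, without advancing time (a new reading comes with each control period).
- robot.grab_frame(name): name is "scene" or "top" or "wrist"; returns a dict with "img" (400x640x3 uint8, blue, green, red), "range_z" (400x640 float32, m along the optical axis (not along the pixel's ray), 0 where there is no reading), "camera_matrix" (3x3 intrinsics, pixels), "rvec" (rotation vector, rad) and "tvec" (3), from world to camera coordinates, as OpenCV has them. Camera axes: x right, y down, z forward; pixel columns grow to the right and rows downward; lengths in m; the calibration is good to about 2 mm. A picture is of the moment at which its call begins.
- robot.job_done(): hands the job in, once; it reports no verdict.
The state is a dict: "t": time; "joint_pos": joint angles; "joint_velocities": joint speeds; "effort": joint torques, N m; "tool_pos": TCP position; "ee_rot": TCP orientation; "contact_force": force on the tool from outside, world axes, zero at the start; "wrist_torque": the same for the moment, N m; "opening": finger opening in m.
Only numpy, scipy, OpenCV 4.12 (cv2) and the standard library are available. Lean on these libraries where they do the work, as an engineer would, in place of code of your own. Each camera call takes 0.05 s, during which the arm holds its last target.

TASK

Slide the latch of the fume extractor all the way to its end stop, lift its flap by the round grip and leave it standing open past upright, then draw the hidden filter cassette straight up out of its slot by its tab. Carry it to the square light panel and finish while still holding it there, still and upright, over the middle of the panel with its lower edge about 10 cm above it. Leave everything else on the bench where it is.

Things in the scene. Friction and masses are not known exactly. Their poses are not given: they have to be found in the camera images.
- extractor: Fume extractor, a fixed grey box 260 (x) x 280 (y) x 130 mm high; origin at the centre of its underside, z up; its louvred front with a dial faces -x (the robot, at yaw 0). On top: a metal flap (140 mm along x, 130 along y, 8 thick) hinged along x at y = +70 mm over a well (x -65 to 65, y -50 to 60 mm), and a black latch on the front strip. See filter_tab for the slot in the well.
- latch (a joint): Travel of the latch along the extractor's -y, in m: 0 to 0.045 (end stop, unlocked). It starts between 0 and 0.012; its steel tongue then lies over the flap's front edge and blocks it until about 0.025. It rubs with about 1.5 N and stays where it is left.
- latch_top (a point): Centre of the top of the latch's black grip: a block 20 (x) x 24 (y) x 50 mm high standing on the extractor's top (its foot at z = 130 mm, its top at 180 mm) at x = -95 mm in the extractor's frame. Its tongue sticks out of its +x side, 20 mm wide along y, from 11 to 17 mm above the foot; the two y faces are free.
- flap (a joint): Opening angle of the flap, in rad: 0 closed, 1.57 upright, 1.9 its stop (leaning away to the extractor's +y). A stiff hinge (about 0.11 N m) keeps it where it is left.
- flap_handle (a point): Centre of the flap's round grip: a black disc standing on edge, 24 mm in diameter, 14 mm thick along the extractor's x (the disc's axis is x), on a short stem; its centre is 30 mm above the flap's upper face and 15 mm in from the free edge. Closed, it is 38 mm above and 115 mm to the -y side of the hinge line.
- flap_hinge (a point): Middle of the flap's hinge line, which runs along the extractor's x at y = +70 mm, z = 130.5 mm, level with the flap's underside when shut. The flap's free edge swings up and over towards +y about it.
- filter_center (a point): Centre (half-way up) of the filter cassette: a grey framed plate with paper pleats, 100 (x) x 16 (y) x 70 mm high, with a tab on top, 104 mm high in all, about 0.1 kg. z up when upright; x along its width, parallel to the extractor's x at the start. Its lower edge is 52 mm below this point. Hidden under the flap at first.
- filter_tab (a point): Centre of the cassette's pull tab: 30 (x) x 12 (y) x 34 mm high, in the middle of the plate's top edge; it ends 17 mm above this point, the plate's top edge is 17 mm below it. The slot runs along the extractor's x at y = 0, 2 mm play; its floor is 20 mm and its guides' top 75 mm above the bench; above that the well is free for fingers round the tab.
- panel_top (a point): Centre of the upper face of the inspection light panel: a flat white square slab, 160 x 160 mm, 19 mm thick, fixed on the bench; z up.
- spool: Bystander: spool of solder, 56 mm across, 40 mm high, standing; origin under its centre.
- jar: Bystander: small amber jar, 44 mm across, 45 mm high; origin under its centre.
- driver: Bystander: screwdriver 160 mm long lying on the bench; origin under its middle.
- tray: Bystander: shallow white tray of small parts, 120 x 70 x 22 mm; origin under its centre.
- mug: Bystander: steel mug, 76 mm across, 90 mm high; origin under its centre.
Not all that is in view belongs to the job. Of the things like the part that bears panel_top, leave any that is blue or orange; of the rest the larger one is meant.

How it is judged:
On the way, in this order (a step that is already met when the one before it is completed fails the run):
1. the latch is slid to its end stop, the flap still shut (value of joint latch above 0.04 m and value of joint flap below 0.3 rad), for 0.2 s.
2. the flap is lifted open, the cassette still in its slot (value of joint latch above 0.04 m and value of joint flap above 1.3 rad and z of filter_center in the frame of extractor below 0.1 m), for 0.2 s.
3. the cassette is drawn up out of the extractor, held in the fingers (contact force between the fingers and filter above 1 N and z of filter_center in the frame of extractor above 0.14 m), for 0.2 s.
At the end, for the whole second after the job is handed in: Latch over 40 of 45 mm, flap over 1.3 rad; the cassette in the fingers alone, still, upright within 15 degrees, its centre within 45 mm of the panel's middle seen from above, its lower edge 50 to 160 mm above the panel; the bystanders within 40 mm of where they stood (value of joint latch above 0.04 m and value of joint flap above 1.3 rad and contact force between the fingers and filter above 1 N and horizontal distance between filter_center and panel_top below 0.045 m and z of filter_center in the frame of panel_top between 0.102 and 0.212 m and angle between filter_center's own z axis and vertical below 0.26 rad and linear speed of filter below 0.02 m/s and angular speed of filter below 0.2 rad/s and contact force between filter and panel below 0.1 N and contact force between filter and extractor below 0.1 N and distance of each of spool, jar, driver, tray, mug from where it was at the start of the episode below 0.04 m); the arm keeps its last pose, push and grip.
It fails at once if a bystander (spool, jar, screwdriver, tray, mug) is pushed more than 40 mm (distance of any of spool, jar, driver, tray, mug from where it was at the start of the episode above 0.04 m).
It also fails if it takes over 72 s, if anything falls off the work surface, if the arm or the gripper's body presses on something with over 40 N, if the wrist force passes 120 N, or if a joint passes its speed limit or range.

## Working session

There is one attempt and no reset: what is moved stays moved. The work goes in short steps, Python scripts to look and compute and a tool call to move; the robot and the scene stay as the last step left them, time stands still between calls to the robot, and variables do not carry over. Pictures are saved under pics/ and viewed, and the job is handed in when it is done.

Besides the shell and the picture viewer there is one more tool, called as name(argument=value, ...) on one line, values as JSON. jog_arm: Moves the arm, as the interface text tells. Its arguments: {"type":"object","properties":{"steps":{"type":"array"},"force":{"type":"number"}},"required":["steps"]}

```bash
ls; mkdir -p pics; python3 - <<'E'
from station import robot
import cv2,numpy as np
o=robot.get_obs();print(o)
for n in("scene","top","wrist"):
    f=robot.grab_frame(n);cv2.imwrite(f"pics/{n}0.png",f["img"]);np.savez(f"{n}0.npz",**f)
    print(n,f["camera_matrix"].tolist(),f["rvec"],f["tvec"])
E
```

```text
pics
{'t': 0.0, 'joint_pos': array([ 1.13350442e+00,  5.28456005e-01,  1.43394448e+00, -2.86873628e-05,
        1.18137285e+00, -1.78511341e-01]), 'joint_velocities': array([-9.42426821e-04, -2.16611192e-03, -1.60364789e-04, -2.87806556e-04,
       -3.55257956e-04, -2.63105760e-05]), 'effort': array([-1.32309215e-03, -4.40044749e+01, -1.76591331e+01,  6.29846100e-02,
        5.83865948e-02, -1.59044484e-04]), 'tool_pos': array([0.15961716, 0.60353534, 0.23856442]), 'ee_rot': array([-1.57043521,  0.00215074,  1.31202707]), 'contact_force': array([-0.15761509,  0.06475228, -0.13877823]), 'wrist_torque': array([-0.05331414, -0.01785044, -0.03071441]), 'opening': 0.0868065744283465}
scene [[368.16485963059307, 0.0, 315.59634460541656], [0.0, 368.16485963059307, 204.7204105494452], [0.0, 0.0, 1.0]] [ 2.20094212  0.58957712 -0.27597794] [-0.37291839 -0.10014079  1.37885887]
top [[406.0818392381488, 0.0, 323.22658621441394], [0.0, 406.0818392381488, 200.17040638580565], [0.0, 0.0, 1.0]] [ 2.14891864 -2.1686779   0.14918912] [-0.10647885  0.493854    1.2882295 ]
wrist [[321.06934309823106, 0.0, 320.72604159104446], [0.0, 321.06934309823106, 204.03765757803922], [0.0, 0.0, 1.0]] [-2.31828005 -1.78682721 -0.22869536] [-0.62282665 -0.03196919  0.39067744]
```

View pics/scene0.png

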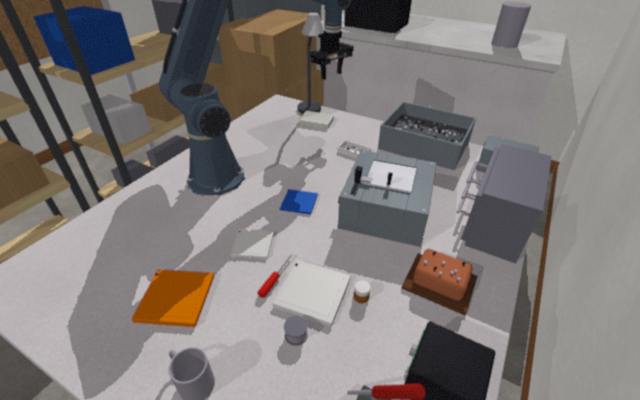

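View pics/top0.png

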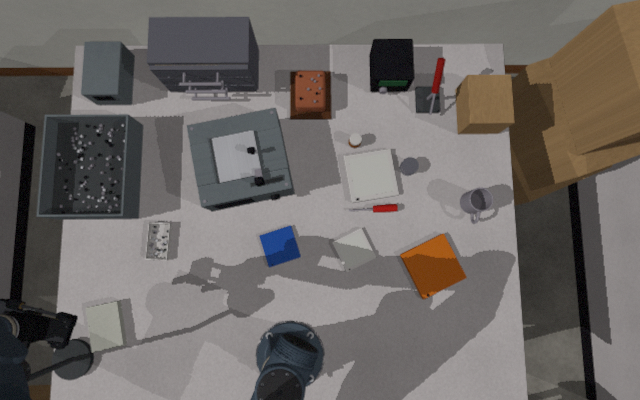

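View pics/wrist0.png

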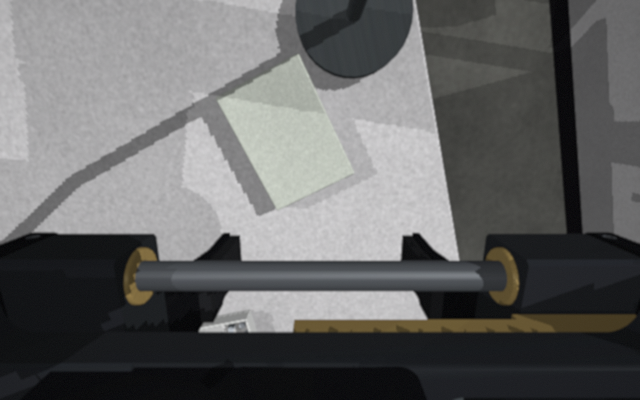

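Panel candidates in the top image are white large (372,175), white small (354,249), pale slab (104,325), blue (280,246) and orange (433,265). I'd choose the larger white one at (372,175). The extractor is at (240,160), with the latch near (258,182), the grip near (251,150), and a dial on its front near (276,196). Next I'll crop closely and measure.

```bash
cat > h.py <<'E'
import cv2,numpy as np
def world(f):
    K=f["camera_matrix"];R=cv2.Rodrigues(f["rvec"])[0];t=np.asarray(f["tvec"]).ravel()
    z=f["range_z"];v,u=np.mgrid[0:400,0:640]
    P=np.stack([(u-K[0,2])/K[0,0]*z,(v-K[1,2])/K[1,1]*z,z],-1)
    W=(P-t)@R; W[z==0]=np.nan
    return W
def proj(f,p):
    return cv2.projectPoints(np.atleast_2d(np.asarray(p,float)),f["rvec"],f["tvec"],f["camera_matrix"],None)[0].reshape(-1,2)
def rect(W,m):
    xy=W[m][:,:2];r=cv2.minAreaRect((xy*1000).astype(np.float32));return r,np.median(W[m][:,2]),m.sum()
E
python3 - <<'E'
from h import *
f=np.load("top0.npz");W=world(f);im=f["img"]
c=np.hstack([cv2.resize(im[100:215,180:300],None,fx=3.3,fy=3.3,interpolation=cv2.INTER_CUBIC),cv2.resize(im[140:255,330:450],None,fx=3.3,fy=3.3,interpolation=cv2.INTER_CUBIC)])
cv2.imwrite("pics/crop.png",c)
v,u=np.mgrid[0:400,0:640]
def box(a,b,c,d):return (u>=a)&(u<=c)&(v>=b)&(v<=d)
z=W[...,2]
m=box(180,95,300,215)&(z>.115)&(z<.145);print("extr top",rect(W,m))
m=box(180,95,300,215)&(z>.134)&(z<.145);print("flap",rect(W,m))
m=box(180,95,300,215)&(z>.15);
n,l,s,cc=cv2.connectedComponentsWithStats(m.astype(np.uint8))
for i in range(1,n):
    mm=l==i;print("high",s[i],np.nanmean(W[mm],0),W[mm].min(0),W[mm].max(0))
m=box(335,140,405,210)&(z>.012)&(z<.026);print("panel",rect(W,m))
m=box(325,220,380,275)&(z>.008)&(z<.03);print("small",rect(W,m))
m=box(80,295,130,355)&(z>.008)&(z<.03);print("pale",rect(W,m))
E
```

```text
extr top (((617.3717651367188, 147.22213745117188), (261.3789978027344, 281.0334777832031), 11.588217735290527), np.float64(0.13033082886737046), np.int64(7512))
flap (((615.1110229492188, 144.7728271484375), (247.32696533203125, 277.6461486816406), 9.930355072021484), np.float64(0.13785020875389248), np.int64(1964))
high [247 147   9   7  51] [0.62524018 0.10194555 0.1740468 ] [0.61830185 0.09006825 0.15590484] [0.63610881 0.11436078 0.18337889]
high [256 169   1   1   1] [0.5726944  0.08958076 0.15222362] [0.5726944  0.08958076 0.15222362] [0.5726944  0.08958076 0.15222362]
high [258 169   2   2   2] [0.57074604 0.08186224 0.1539818 ] [0.57007135 0.07979013 0.15000974] [0.57142074 0.08393434 0.15795386]
high [259 172   1   1   1] [0.56367002 0.0806639  0.15150558] [0.56367002 0.0806639  0.15150558] [0.56367002 0.0806639  0.15150558]
high [259 175   1   1   1] [0.5547819  0.08072045 0.15048622] [0.5547819  0.08072045 0.15048622] [0.5547819  0.08072045 0.15048622]
high [254 177  10   9  72] [0.53256242 0.07728845 0.17518719] [0.52382567 0.06550362 0.15013629] [0.54334199 0.09078673 0.18537082]
panel (((577.7074584960938, -282.4608459472656), (203.7767791748047, 235.50582885742188), 88.84991455078125), np.float64(0.01786529545987433), np.int64(2404))
small (((332.0830078125, -209.5857696533203), (108.36927795410156, 108.6778564453125), 25.661209106445312), np.float64(0.011949034437082187), np.int64(1014))
pale (((93.07520294189453, 595.58154296875), (147.74163818359375, 141.49468994140625), 11.818767547607422), np.float64(0.023008020327478652), np.int64(1692))
```

View pics/crop.png

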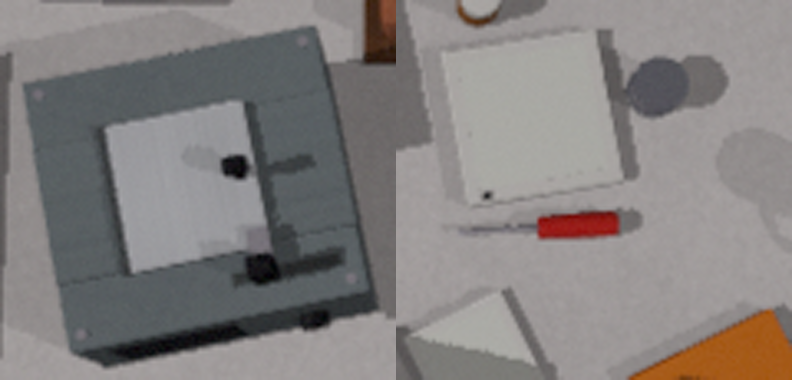

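```bash
cat >> h.py <<'E'
def fit(W,m,a,b,yr):
    # find yaw minimising robust extents
    xy=W[m][:,:2];best=None
    for d in np.arange(*yr,0.25):
        y=np.radians(d);R=np.array([[np.cos(y),np.sin(y)],[-np.sin(y),np.cos(y)]])
        q=xy@R.T;lo=np.percentile(q,.7,axis=0);hi=np.percentile(q,99.3,axis=0)
        s=np.prod(hi-lo)
        if best is None or s<best[0]:best=(s,d,(R.T@((lo+hi)/2)),hi-lo)
    return best[1:]
E
python3 - <<'E'
from h import *
v,u=np.mgrid[0:400,0:640]
f=np.load("top0.npz");W=world(f)
def cc(m,n):
    k,l,s,_=cv2.connectedComponentsWithStats(m.astype(np.uint8));i=1+np.argmax(s[1:,4]);return l==i
z=W[...,2]
def box(a,b,c,d):return (u>=a)&(u<=c)&(v>=b)&(v<=d)
print("ext",fit(W,cc(box(180,95,300,215)&(z>.122)&(z<.145),0),0,0,(0,25)))
print("panel",fit(W,cc(box(335,140,402,210)&(z>.013)&(z<.026),0),0,0,(-20,25)))
print("small",fit(W,cc(box(325,220,380,275)&(z>.006)&(z<.03),0),0,0,(-20,70)))
print("pale",fit(W,cc(box(82,298,128,350)&(z>.008)&(z<.03),0),0,0,(-20,25)))
f=np.load("scene0.npz");W=world(f);z=W[...,2]
print("ext s",fit(W,cc(box(330,140,445,240)&(z>.122)&(z<.145),0),0,0,(0,25)))
print("panel s",fit(W,cc(box(270,250,352,330)&(z>.013)&(z<.026),0),0,0,(-20,25)))
m=box(330,140,445,240)&(z>.15)&(z<.2)
k,l,s,_=cv2.connectedComponentsWithStats(m.astype(np.uint8))
for i in range(1,k):
    if s[i,4]>8:
        mm=l==i;print(s[i],W[mm].mean(0),W[mm].min(0),W[mm].max(0))
E
```

```text
ext (np.float64(12.0), array([0.61681394, 0.14636798]), array([0.25609553, 0.27580317]))
panel (np.float64(9.75), array([ 0.57727811, -0.27043869]), array([0.1571889 , 0.15676685]))
small (np.float64(24.5), array([ 0.33185157, -0.20880175]), array([0.10705374, 0.10676821]))
pale (np.float64(9.25), array([0.09946179, 0.589839  ]), array([0.13728116, 0.1271493 ]))
ext s (np.float64(11.75), array([0.61670738, 0.14650553]), array([0.25544407, 0.27869736]))
panel s (np.float64(9.25), array([ 0.57663485, -0.27046803]), array([0.15707475, 0.15763699]))
[354 166   9  13  87] [0.53559719 0.07388893 0.16914398] [0.52306279 0.06592045 0.15033856] [0.54470983 0.09273097 0.18210187]
[387 172   6  10  49] [0.62687334 0.09802819 0.16951364] [0.61899847 0.09018617 0.15046897] [0.63369185 0.11081904 0.18092757]
```

jog_arm(steps=[{"wy": -8.5}, {"wy": -8.5}, {"wy": -8.5}, {"wy": -2}])

```text
$.steps[0]: bad value
```

```bash
cat >> h.py <<'E'
from scipy.spatial.transform import Rotation as Ro
C=np.array([.617,.1465,0]);YAW=np.radians(11.8)
RE=Ro.from_euler('z',YAW).as_matrix()
def ex(x,y,z): return C+RE@np.array([x,y,z])
def go(p,yaw_deg=None,tilt=0):
    from station import robot
    o=robot.get_obs();R=Ro.from_euler('xyz',o["ee_rot"]).as_matrix()
    d=R.T@(np.asarray(p)-o["tool_pos"])*1000
    s=f"t={o['t']:.1f} shift mm {d.round(1)} |{np.linalg.norm(d):.0f}| tcp_ex {(RE.T@(o['tool_pos']-C)*1000).round(1)} F {(RE.T@o['contact_force']).round(1)} open {o['opening']*1000:.1f}"
    if yaw_deg is not None:
        Rt=Ro.from_euler('xyz',[-np.pi/2,0,np.radians(yaw_deg)]).as_matrix()
        if tilt: Rt=RE@Ro.from_euler('x',np.radians(tilt)).as_matrix()@RE.T@Rt
        s+=f" turn {np.degrees(Ro.from_matrix(R.T@Rt).as_rotvec()).round(1)}"
    print(s)
E
python3 -c "
from h import *
go(ex(-.095,-.051,.24),101.8)"
```

```text
t=0.1 shift mm [-413.2   -0.7 -497. ] |646| tcp_ex [-354.2  541.1  238.8] F [-0.6 -0.9  0.1] open 87.1 turn [ -0.  -26.6  -0.1]
```

jog_arm(steps=[{"wx": 0, "wy": -8.5, "wz": 0, "tx": 0, "ty": 0, "tz": 0, "hand": 87}, {"wx": 0, "wy": -8.5, "wz": 0, "tx": 0, "ty": 0, "tz": 0, "hand": 60}, {"wx": 0, "wy": -8.5, "wz": 0, "tx": 0, "ty": 0, "tz": 0, "hand": 50}, {"wx": 0, "wy": -1, "wz": 0, "tx": 0, "ty": 0, "tz": 0, "hand": 50}])

```text
t: 0.55
tool_pos: [0.1592, 0.6026, 0.237]
ee_rot: [-1.567, 0.004, 1.785]
contact_force: [-0.3, -0.7, 0.1]
opening: 0.0707
```

```bash
python3 -c "
from h import *
go(ex(-.095,-.051,.24),101.8)"
```

```text
t=0.6 shift mm [-593.2   -1.3 -255. ] |646| tcp_ex [-354.9  540.1  237. ] F [-0.4 -0.6  0.1] open 70.7 turn [-0.2  0.5 -0.3]
```

jog_arm(steps=[{"wx": 0, "wy": 0, "wz": 0, "tx": -42, "ty": 0, "tz": -18, "hand": 50}, {"wx": 0, "wy": 0, "wz": 0, "tx": -42, "ty": 0, "tz": -18, "hand": 50}, {"wx": 0, "wy": 0, "wz": 0, "tx": -42, "ty": 0, "tz": -18, "hand": 50}, {"wx": 0, "wy": 0, "wz": 0, "tx": -42, "ty": 0, "tz": -18, "hand": 50}, {"wx": 0, "wy": 0, "wz": 0, "tx": -42, "ty": 0, "tz": -18, "hand": 50}, {"wx": 0, "wy": 0, "wz": 0, "tx": -42, "ty": 0, "tz": -18, "hand": 50}, {"wx": 0, "wy": 0, "wz": 0, "tx": -42, "ty": 0, "tz": -18, "hand": 50}, {"wx": 0, "wy": 0, "wz": 0, "tx": -42, "ty": 0, "tz": -18, "hand": 50}, {"wx": 0, "wy": 0, "wz": 0, "tx": -42, "ty": 0, "tz": -18, "hand": 50}, {"wx": 0, "wy": 0, "wz": 0, "tx": -42, "ty": 0, "tz": -18, "hand": 50}])

```text
t: 1.55
tool_pos: [0.427, 0.2207, 0.2366]
ee_rot: [-1.571, -0.0, 1.769]
contact_force: [1.1, 0.7, 0.3]
opening: 0.0507
```

```bash
python3 -c "
from h import *
go(ex(-.095,-.051,.24),101.8)"
```

```text
t=1.6 shift mm [-161.9   -3.5  -77. ] |179| tcp_ex [-170.8  111.5  236.6] F [1.2 0.4 0.3] open 50.7 turn [ 0.  -0.4  0. ]
```

jog_arm(steps=[{"wx": 0, "wy": 0, "wz": 0, "tx": -42, "ty": 0, "tz": -20, "hand": 50}, {"wx": 0, "wy": 0, "wz": 0, "tx": -42, "ty": 0, "tz": -20, "hand": 50}, {"wx": 0, "wy": 0, "wz": 0, "tx": -42, "ty": 0, "tz": -20, "hand": 50}, {"wx": 0, "wy": 0, "wz": 0, "tx": -30, "ty": 0, "tz": -15, "hand": 50}, {"wx": 0, "wy": 0, "wz": 0, "tx": 0, "ty": 0, "tz": 0, "hand": 50}, {"wx": 0, "wy": 0, "wz": 0, "tx": 0, "ty": 0, "tz": 0, "hand": 50}])

```text
t: 2.15
tool_pos: [0.5381, 0.0696, 0.2365]
ee_rot: [-1.575, 0.001, 1.743]
contact_force: [-0.3, 0.1, 0.5]
opening: 0.0504
```

```bash
python3 -c "
from h import *
from station import robot
go(ex(-.095,-.051,.165),101.8)
for n in ('scene','wrist'):
  f=robot.grab_frame(n);cv2.imwrite(f'pics/{n}1.png',f['img'] if n=='wrist' else cv2.resize(f['img'][60:260,260:500],None,fx=3,fy=3))
"
```

```text
t=2.1 shift mm [ 8.1 71.5  2.6] |72| tcp_ex [-93.  -59.2 236.5] F [-0.3  0.1  0.5] open 50.4 turn [ 0.2 -1.9 -0.1]
```

View pics/wrist1.png

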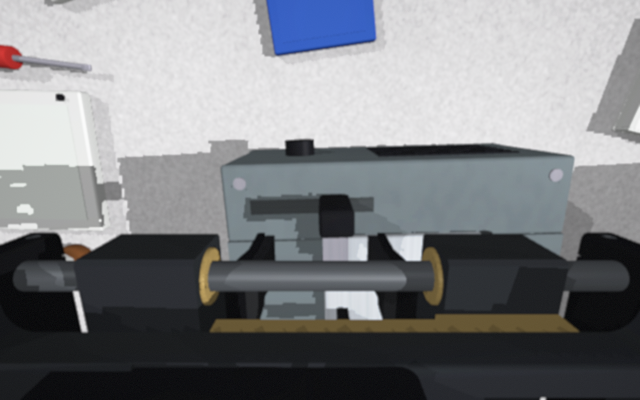

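View pics/scene1.png

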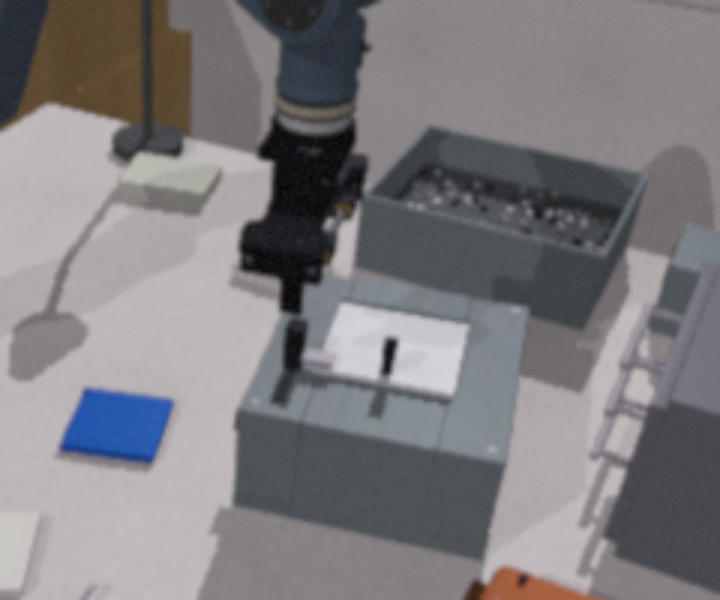

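The wrist view shows the latch grip (336,215) between the fingers, with a small offset. I'll correct that, descend and grip.

jog_arm(steps=[{"wx": 0, "wy": -2, "wz": 0, "tx": 8, "ty": 0, "tz": 3, "hand": 50}, {"wx": 0, "wy": 0, "wz": 0, "tx": 0, "ty": 25, "tz": 0, "hand": 50}, {"wx": 0, "wy": 0, "wz": 0, "tx": 0, "ty": 25, "tz": 0, "hand": 50}, {"wx": 0, "wy": 0, "wz": 0, "tx": 0, "ty": 20, "tz": 0, "hand": 50}, {"wx": 0, "wy": 0, "wz": 0, "tx": 0, "ty": 3, "tz": 0, "hand": 50}])

```text
t: 2.75
tool_pos: [0.529, 0.0865, 0.1639]
ee_rot: [-1.577, -0.0, 1.796]
contact_force: [-0.6, -1.1, 0.1]
opening: 0.0501
```

```bash
python3 -c "
from h import *
go(ex(-.095,-.051,.165),101.8)
"
```

```text
t=2.8 shift mm [-10.3  -1.1  -3.2] |11| tcp_ex [-98.4 -40.7 163.9] F [-0.8 -0.9  0.1] open 50.1 turn [0.4 1.1 0. ]
```

jog_arm(steps=[{"wx": 0, "wy": 0, "wz": 0, "tx": -9, "ty": 0, "tz": -3, "hand": 50}, {"wx": 0, "wy": 0, "wz": 0, "tx": 0, "ty": 0, "tz": 0, "hand": 15}, {"wx": 0, "wy": 0, "wz": 0, "tx": 0, "ty": 0, "tz": 0, "hand": 15}, {"wx": 0, "wy": 0, "wz": 0, "tx": 0, "ty": 0, "tz": 0, "hand": 15}, {"wx": 0, "wy": 0, "wz": 0, "tx": 0, "ty": 0, "tz": 0, "hand": 15}], force=12)

```text
t: 3.25
tool_pos: [0.5347, 0.0803, 0.1671]
ee_rot: [-1.581, 0.001, 1.8]
contact_force: [-0.9, -0.6, 0.2]
opening: 0.0257
```

```bash
python3 -c "
from h import *
go(ex(-.095,-.1,.165),101.8)
"
```

```text
t=3.2 shift mm [-52.    2.2   2.2] |52| tcp_ex [-94.1 -48.  167.1] F [-1.  -0.4  0.2] open 25.7 turn [ 0.6  1.4 -0. ]
```

jog_arm(steps=[{"wx": 0, "wy": 0, "wz": 0, "tx": -3, "ty": 0, "tz": 0, "hand": 15}, {"wx": 0, "wy": 0, "wz": 0, "tx": -7, "ty": 0, "tz": 0, "hand": 15}, {"wx": 0, "wy": 0, "wz": 0, "tx": -7, "ty": 0, "tz": 0, "hand": 15}, {"wx": 0, "wy": 0, "wz": 0, "tx": -7, "ty": 0, "tz": 0, "hand": 15}, {"wx": 0, "wy": 0, "wz": 0, "tx": -7, "ty": 0, "tz": 0, "hand": 15}])

```text
t: 3.75
tool_pos: [0.5411, 0.0493, 0.1672]
ee_rot: [-1.58, -0.002, 1.799]
contact_force: [-1.1, 1.8, 0.4]
opening: 0.0241
```

```bash
python3 -c "
from h import *
go(ex(-.095,-.1,.165),101.8)
"
```

```text
t=3.8 shift mm [-20.4   2.2   1.3] |21| tcp_ex [-94.2 -79.6 167.2] F [-0.7  2.   0.4] open 24.1 turn [0.5 1.3 0.1]
```

jog_arm(steps=[{"wx": 0, "wy": 0, "wz": 0, "tx": -6, "ty": 0, "tz": 0, "hand": 15}, {"wx": 0, "wy": 0, "wz": 0, "tx": -5, "ty": 0, "tz": 0, "hand": 15}, {"wx": 0, "wy": 0, "wz": 0, "tx": -4, "ty": 0, "tz": 0, "hand": 15}])

```text
t: 4.05
tool_pos: [0.5428, 0.0396, 0.1671]
ee_rot: [-1.579, -0.019, 1.79]
contact_force: [-0.9, 19.3, 0.7]
opening: 0.0241
```

```bash
python3 -c "
from h import *
go(ex(-.095,-.1,.165),101.8)
"
```

```text
t=4.0 shift mm [-10.6   1.9   0.7] |11| tcp_ex [-94.5 -89.4 167.1] F [ 3.1 19.   0.7] open 24.1 turn [0.5 0.7 1.1]
```

The force rose to 19 N, so that is the end stop. I'll hold, release, lift and check.

jog_arm(steps=[{"wx": 0, "wy": 0, "wz": 0, "tx": 0, "ty": 0, "tz": 0, "hand": 15}, {"wx": 0, "wy": 0, "wz": 0, "tx": 0, "ty": 0, "tz": 0, "hand": 15}, {"wx": 0, "wy": 0, "wz": 0, "tx": 0, "ty": 0, "tz": 0, "hand": 40}, {"wx": 0, "wy": 0, "wz": 0, "tx": 0, "ty": 0, "tz": 0, "hand": 40}, {"wx": 0, "wy": 0, "wz": 0, "tx": 0, "ty": -30, "tz": 0, "hand": 40}, {"wx": 0, "wy": 0, "wz": 0, "tx": 0, "ty": -40, "tz": 0, "hand": 40}, {"wx": 0, "wy": 0, "wz": 0, "tx": 0, "ty": -20, "tz": 0, "hand": 40}, {"wx": 0, "wy": 0, "wz": 0, "tx": 0, "ty": 0, "tz": 0, "hand": 40}])

```text
t: 4.85
tool_pos: [0.5439, 0.0339, 0.2595]
ee_rot: [-1.579, -0.015, 1.791]
contact_force: [0.3, -0.2, 0.7]
opening: 0.0397
```

```bash
python3 -c "
from h import *
from station import robot
go(ex(0,-.045,.24),11.8)
f=robot.grab_frame('scene');cv2.imwrite('pics/s2.png',cv2.resize(f['img'][100:240,320:460],None,fx=4,fy=4))
W=world(f);E=(W-C)@RE;m=(abs(E[...,0]+.095)<.015)&(E[...,2]>.15)&(E[...,2]<.19)&(abs(E[...,1]+.07)<.06);print(E[m].min(0),E[m].max(0))
"
```

```text
t=4.8 shift mm [ 48.6  21.  -95.1] |109| tcp_ex [-94.6 -95.3 259.5] F [ 0.3 -0.3  0.7] open 39.7 turn [-0.3 90.8  1. ]
[-0.10552891 -0.10269021  0.1502003 ] [-0.08563978 -0.07637229  0.18219332]
```

View pics/s2.png

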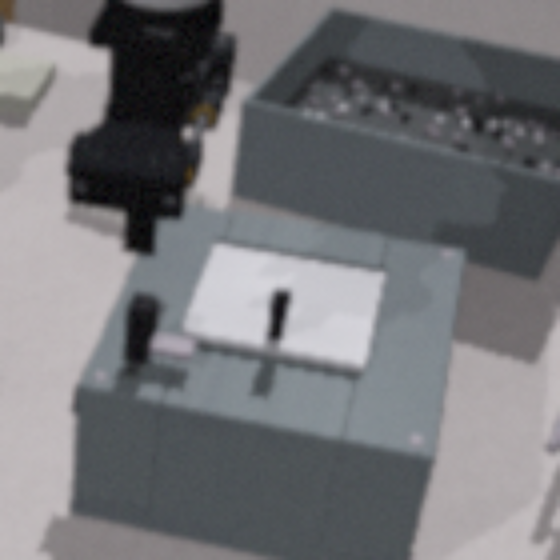

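jog_arm(steps=[{"wx": 0, "wy": 8.5, "wz": 0, "tx": 0, "ty": 0, "tz": 0, "hand": 40}, {"wx": 0, "wy": 8.5, "wz": 0, "tx": 0, "ty": 0, "tz": 0, "hand": 40}, {"wx": 0, "wy": 8.5, "wz": 0, "tx": 0, "ty": 0, "tz": 0, "hand": 40}, {"wx": 0, "wy": 8.5, "wz": 0, "tx": 0, "ty": 0, "tz": 0, "hand": 40}, {"wx": 0, "wy": 8.5, "wz": 0, "tx": 0, "ty": 0, "tz": 0, "hand": 40}, {"wx": 0, "wy": 8.5, "wz": 0, "tx": 0, "ty": 0, "tz": 0, "hand": 40}, {"wx": 0, "wy": 8.5, "wz": 0, "tx": 0, "ty": 0, "tz": 0, "hand": 40}, {"wx": 0, "wy": 8.5, "wz": 0, "tx": 0, "ty": 0, "tz": 0, "hand": 40}, {"wx": 0, "wy": 8.5, "wz": 0, "tx": 0, "ty": 0, "tz": 0, "hand": 40}, {"wx": 0, "wy": 8.5, "wz": 0, "tx": 0, "ty": 0, "tz": 0, "hand": 40}, {"wx": 0, "wy": 5, "wz": 0, "tx": 0, "ty": 0, "tz": 0, "hand": 40}, {"wx": 0, "wy": 0, "wz": 0, "tx": 0, "ty": 0, "tz": 0, "hand": 40}])

```text
t: 6.1
tool_pos: [0.5328, 0.0312, 0.2371]
ee_rot: [-1.549, 0.027, 0.195]
contact_force: [-0.1, 0.6, -0.3]
opening: 0.0399
```

```bash
python3 -c "
from h import *
go(ex(0,-.045,.23),11.8)
"
```

```text
t=6.1 shift mm [105.5   5.3  51.7] |118| tcp_ex [-106.   -95.6  237.1] F [-0.   0.6 -0.3] open 39.9 turn [-1.2 -0.7 -1.6]
```

jog_arm(steps=[{"wx": -1.2, "wy": -0.7, "wz": -1.6, "tx": 35, "ty": 0, "tz": 17, "hand": 40}, {"wx": 0, "wy": 0, "wz": 0, "tx": 35, "ty": 0, "tz": 17, "hand": 40}, {"wx": 0, "wy": 0, "wz": 0, "tx": 35, "ty": 0, "tz": 17, "hand": 40}, {"wx": 0, "wy": 0, "wz": 0, "tx": 0, "ty": 0, "tz": 0, "hand": 40}, {"wx": 0, "wy": 0, "wz": 0, "tx": 0, "ty": 0, "tz": 0, "hand": 40}])

```text
t: 6.6
tool_pos: [0.6244, 0.103, 0.2285]
ee_rot: [-1.57, 0.011, 0.215]
contact_force: [-0.8, -0.2, 0.5]
opening: 0.0398
```

```bash
python3 -c "
from h import *
from station import robot
go(ex(0,-.045,.167),11.8)
f=robot.grab_frame('wrist');cv2.imwrite('pics/w3.png',f['img'])
"
```

```text
t=6.6 shift mm [ 2.3 61.4 -1. ] |61| tcp_ex [ -1.7 -44.1 228.5] F [-0.8 -0.1  0.5] open 39.8 turn [-0.1  0.5 -0.6]
```

View pics/w3.png

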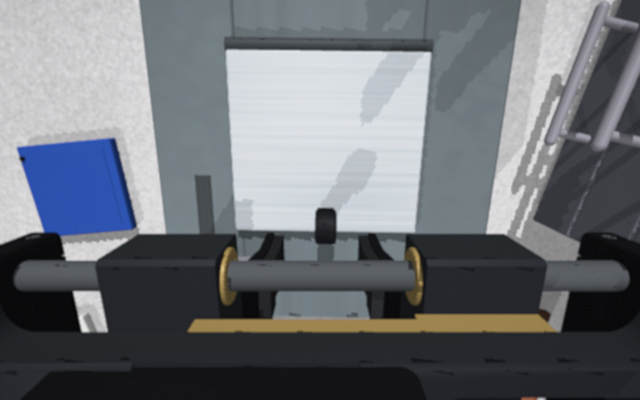

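The grip disc (325,225) is centred between the jaws, so I'll descend and grip it.

jog_arm(steps=[{"wx": 0, "wy": 0.5, "wz": 0, "tx": 2, "ty": 20, "tz": -1, "hand": 40}, {"wx": 0, "wy": 0, "wz": 0, "tx": 0, "ty": 25, "tz": 0, "hand": 40}, {"wx": 0, "wy": 0, "wz": 0, "tx": 0, "ty": 17, "tz": 0, "hand": 40}, {"wx": 0, "wy": 0, "wz": 0, "tx": 0, "ty": 0, "tz": 0, "hand": 40}, {"wx": 0, "wy": 0, "wz": 0, "tx": 0, "ty": 0, "tz": 0, "hand": 40}])

```text
t: 7.15
tool_pos: [0.6213, 0.0982, 0.1645]
ee_rot: [-1.57, 0.015, 0.206]
contact_force: [-0.6, -0.0, 0.1]
opening: 0.0398
```

```bash
python3 -c "
from h import *
go(ex(0,-.045,.167),11.8)
"
```

```text
t=7.2 shift mm [ 5.6 -2.5  3.1] |7| tcp_ex [ -5.7 -48.1 164.5] F [-0.6  0.1  0.1] open 39.8 turn [-0.1 -0.  -0.9]
```

jog_arm(steps=[{"wx": 0, "wy": 0, "wz": 0, "tx": 6, "ty": -2, "tz": 3, "hand": 40}, {"wx": 0, "wy": 0, "wz": 0, "tx": 0, "ty": 0, "tz": 0, "hand": 8}, {"wx": 0, "wy": 0, "wz": 0, "tx": 0, "ty": 0, "tz": 0, "hand": 8}, {"wx": 0, "wy": 0, "wz": 0, "tx": 0, "ty": 0, "tz": 0, "hand": 8}, {"wx": 0, "wy": 0, "wz": 0, "tx": 0, "ty": 0, "tz": 0, "hand": 8}, {"wx": 0, "wy": 0, "wz": 0, "tx": 0, "ty": 0, "tz": 0, "hand": 8}], force=18)

```text
t: 7.75
tool_pos: [0.6272, 0.1018, 0.1707]
ee_rot: [-1.571, 0.012, 0.206]
contact_force: [-2.4, -1.3, -0.6]
opening: 0.0142
```

```bash
cat >> h.py <<'E'
def flap():
    from station import robot
    o=robot.get_obs();e=RE.T@(o["tool_pos"]-C); 
    a0=np.arctan2(.038,-.115);g=e-np.array([0,.07,.1305]);a=np.arctan2(g[2]+.002,g[1]);print("flap est",round(a0-a,3),"r",np.hypot(g[1],g[2]+.002).round(4))
def arc(*angs,r=.1211):
    # tcp world->tool-frame deltas for successive flap angles (tool vertical)
    from station import robot
    o=robot.get_obs();R=Ro.from_euler('xyz',o["ee_rot"]).as_matrix();p=o["tool_pos"]
    for t in angs:
        a=np.arctan2(.038,-.115)-t
        q=ex(0,.07+r*np.cos(a),.1285+r*np.sin(a));print(t,(R.T@(q-p)*1000).round(1));p=q
E
python3 -c "
from h import *
go(ex(0,-.045,.167),11.8);flap();arc(0,.1,.2,.3,.4,.5)
"
```

```text
t=7.8 shift mm [-0.8  3.7  0.9] |4| tcp_ex [  0.8 -45.9 170.7] F [-2.6 -0.8 -0.6] open 14.2 turn [ 0.  -0.  -0.7]
flap est 0.03 r 0.1233
0 [-0.8  4.2  0.9]
0.1 [ -0.1 -11.3   4.4]
0.2 [ -0.1 -10.8   5.5]
0.3 [ -0.1 -10.2   6.5]
0.4 [-0.1 -9.5  7.5]
0.5 [-0.1 -8.7  8.4]
```

jog_arm(steps=[{"wx": 0, "wy": 0, "wz": 0, "tx": 0, "ty": -9, "tz": 4, "hand": 8}, {"wx": 0, "wy": 0, "wz": 0, "tx": 0, "ty": -11, "tz": 5, "hand": 8}, {"wx": 0, "wy": 0, "wz": 0, "tx": 0, "ty": -10, "tz": 6, "hand": 8}, {"wx": 0, "wy": 0, "wz": 0, "tx": 0, "ty": -10, "tz": 7, "hand": 8}])

```text
t: 8.15
tool_pos: [0.6227, 0.1235, 0.2112]
ee_rot: [-1.572, 0.014, 0.204]
contact_force: [0.6, 0.8, -5.2]
opening: 0.014
```

```bash
python3 -c "
from h import *
go(ex(0,-.045,.167),11.8);flap();arc(.4,.5,.6,.7,.8,.9)
"
```

```text
t=8.2 shift mm [ -0.2  44.2 -21.3] |49| tcp_ex [  0.9 -23.7 211.2] F [ 0.8  0.7 -5.2] open 14.0 turn [ 0.1 -0.1 -0.8]
flap est 0.404 r 0.1249
0.4 [-0.8  2.9  2.5]
0.5 [-0.1 -8.7  8.4]
0.6 [-0.1 -7.8  9.2]
0.7 [-0.1 -6.9 10. ]
0.8 [-0.1 -5.8 10.6]
0.9 [-0.1 -4.7 11.1]
```

jog_arm(steps=[{"wx": 0, "wy": 0, "wz": 0, "tx": 0, "ty": -7, "tz": 9, "hand": 8}, {"wx": 0, "wy": 0, "wz": 0, "tx": 0, "ty": -8, "tz": 9.5, "hand": 8}, {"wx": 0, "wy": 0, "wz": 0, "tx": 0, "ty": -7, "tz": 10, "hand": 8}, {"wx": 0, "wy": 0, "wz": 0, "tx": 0, "ty": -6, "tz": 11, "hand": 8}, {"wx": 0, "wy": 0, "wz": 0, "tx": 0, "ty": -5, "tz": 11, "hand": 8}])

```text
t: 8.65
tool_pos: [0.6118, 0.1765, 0.249]
ee_rot: [-1.576, 0.013, 0.205]
contact_force: [1.1, -0.3, -7.0]
opening: 0.0138
```

```bash
python3 -c "
from h import *
from station import robot
go(ex(0,-.045,.167),11.8);flap();arc(.9,1,1.1,1.2,1.3,1.4,r=.123)
f=robot.grab_frame('scene');cv2.imwrite('pics/s4.png',cv2.resize(f['img'][60:240,320:460],None,fx=3,fy=3))
"
```

```text
t=8.7 shift mm [  0.   82.4 -75. ] |111| tcp_ex [  1.1  30.4 249. ] F [ 1.  -0.5 -7. ] open 13.8 turn [ 0.3 -0.  -0.7]
flap est 0.934 r 0.1268
0.9 [-1.   5.  -2.8]
1 [-0.1 -3.7 11.7]
1.1 [-0.  -2.5 12. ]
1.2 [-0.  -1.3 12.2]
1.3 [-0.  -0.1 12.3]
1.4 [ 0.   1.1 12.2]
```

View pics/s4.png

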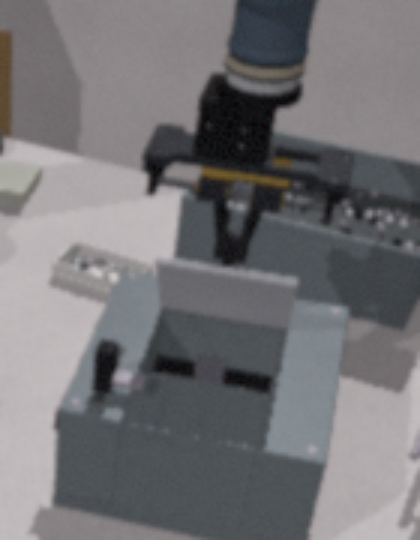

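The flap is following, at about 0.93 rad, and the cassette slot is visible. I'll continue the arc.

jog_arm(steps=[{"wx": 0, "wy": 0, "wz": 0, "tx": 0, "ty": -1, "tz": 12, "hand": 8}, {"wx": 0, "wy": 0, "wz": 0, "tx": 0, "ty": -1, "tz": 12, "hand": 8}, {"wx": 0, "wy": 0, "wz": 0, "tx": 0, "ty": 0, "tz": 12, "hand": 8}, {"wx": 0, "wy": 0, "wz": 0, "tx": 0, "ty": 1, "tz": 12, "hand": 8}])

```text
t: 9.1
tool_pos: [0.6017, 0.2259, 0.2546]
ee_rot: [-1.58, 0.01, 0.207]
contact_force: [-1.4, -1.9, 0.5]
opening: 0.0135
```

```bash
python3 -c "
from h import *
go(ex(0,-.045,.167),11.8);flap();arc(1.4,1.5,1.6,1.7,1.8,r=.123)
"
```

```text
t=9.1 shift mm [  -0.5   88.8 -125. ] |153| tcp_ex [  1.3  80.8 254.6] F [-1.7 -1.6  0.5] open 13.5 turn [ 0.5  0.  -0.6]
flap est 1.337 r 0.1265
1.4 [-1.2  4.4  7.4]
1.5 [ 0.   2.3 12.1]
1.6 [ 0.   3.5 11.8]
1.7 [ 0.1  4.7 11.4]
1.8 [ 0.1  5.8 10.9]
```

jog_arm(steps=[{"wx": 0, "wy": 0, "wz": 0, "tx": 0, "ty": 3, "tz": 11, "hand": 8}, {"wx": 0, "wy": 0, "wz": 0, "tx": 0, "ty": 3, "tz": 12, "hand": 8}, {"wx": 0, "wy": 0, "wz": 0, "tx": 0, "ty": 4, "tz": 12, "hand": 8}, {"wx": 0, "wy": 0, "wz": 0, "tx": 0, "ty": 4, "tz": 10, "hand": 8}, {"wx": 0, "wy": 0, "wz": 0, "tx": 0, "ty": 0, "tz": 0, "hand": 8}])

```text
t: 9.6
tool_pos: [0.5913, 0.2764, 0.2385]
ee_rot: [-1.578, 0.009, 0.209]
contact_force: [-0.5, 0.9, 1.2]
opening: 0.0136
```

```bash
python3 -c "
from h import *
from station import robot
go(ex(0,-.045,.167),11.8);flap()
f=robot.grab_frame('scene');cv2.imwrite('pics/s5.png',cv2.resize(f['img'][60:240,320:460],None,fx=3,fy=3))
"
```

```text
t=9.6 shift mm [  -1.2   72.9 -176.8] |191| tcp_ex [  1.4 132.4 238.5] F [-0.3  1.   1.2] open 13.6 turn [ 0.4  0.2 -0.5]
flap est 1.767 r 0.1265
```

View pics/s5.png

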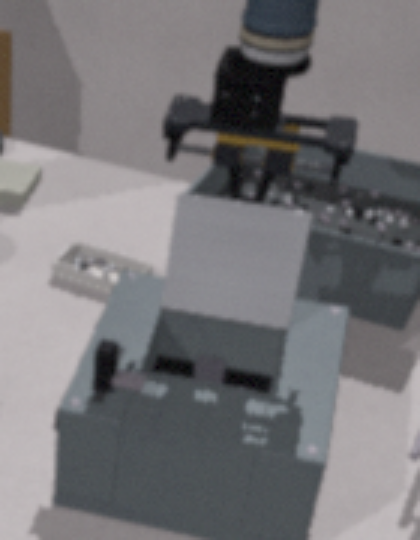

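jog_arm(steps=[{"wx": 0, "wy": 0, "wz": 0, "tx": 0, "ty": 0, "tz": 0, "hand": 45}, {"wx": 0, "wy": 0, "wz": 0, "tx": 0, "ty": 0, "tz": 0, "hand": 45}, {"wx": 0, "wy": 0, "wz": 0, "tx": 0, "ty": 0, "tz": 0, "hand": 45}, {"wx": 0, "wy": 0, "wz": 0, "tx": 0, "ty": -25, "tz": 0, "hand": 45}, {"wx": 0, "wy": 0, "wz": 0, "tx": 0, "ty": -45, "tz": 0, "hand": 45}, {"wx": 0, "wy": 0, "wz": 0, "tx": 0, "ty": -30, "tz": 0, "hand": 45}])

```text
t: 10.25
tool_pos: [0.5896, 0.2763, 0.3351]
ee_rot: [-1.574, 0.024, 0.206]
contact_force: [1.2, 0.6, -0.6]
opening: 0.0444
```

```bash
python3 -c "
from h import *
from station import robot
f=np.load('wrist0.npz');R=cv2.Rodrigues(f['rvec'])[0];p=-R.T@f['tvec'].ravel()
Rt=Ro.from_euler('xyz',[-1.57043521,  0.00215074,  1.31202707]).as_matrix()
print('cam in tool',(Rt.T@(p-np.array([0.1596,0.6035,0.2386]))*1000).round(), (Rt.T@R[2]).round(2))
go(ex(0,0,.33),11.8)
f=robot.grab_frame('scene');cv2.imwrite('pics/s6.png',cv2.resize(f['img'][60:240,320:460],None,fx=3,fy=3))
W=world(f);E=(W-C)@RE
m=(abs(E[...,0])<.05)&(E[...,2]>.15)&(E[...,2]<.26)&(E[...,1]>.04)&(E[...,1]<.13);m[:,:]&=True
q=E[m];print(len(q));pp=np.polyfit(q[:,2],q[:,1],1);print('flap lean rad',np.pi/2+np.arctan(pp[0]))
"
```

```text
cam in tool [  -1. -146.   69.] [-0.    0.97 -0.26]
t=10.2 shift mm [   0.4    5.6 -132.6] |133| tcp_ex [-3.000e-01  1.326e+02  3.351e+02] F [ 1.3  0.3 -0.6] open 44.4 turn [ 0.2  0.  -1.3]
1082
flap lean rad 1.7650573422922364
```

View pics/s6.png

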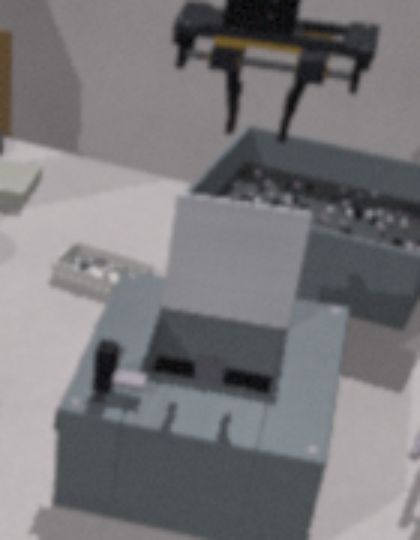

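jog_arm(steps=[{"wx": 0, "wy": 0, "wz": -1, "tx": 0, "ty": 0, "tz": -40, "hand": 55}, {"wx": 0, "wy": 0, "wz": 0, "tx": 0, "ty": 0, "tz": -40, "hand": 55}, {"wx": 4, "wy": 0, "wz": 0, "tx": 0, "ty": 0, "tz": -35, "hand": 55}, {"wx": 4, "wy": 0, "wz": 0, "tx": 0, "ty": 0, "tz": -15, "hand": 55}, {"wx": 0, "wy": 0, "wz": 0, "tx": 0, "ty": 0, "tz": 0, "hand": 55}, {"wx": 0, "wy": 0, "wz": 0, "tx": 0, "ty": 0, "tz": 0, "hand": 55}])

```text
t: 10.9
tool_pos: [0.6212, 0.1467, 0.3444]
ee_rot: [-1.428, -0.016, 0.207]
contact_force: [0.1, -0.2, -0.8]
opening: 0.0552
```

```bash
python3 -c "
from h import *
from station import robot
go(ex(0,0,.2),11.8,8)
for n in ('scene','wrist'):
  f=robot.grab_frame(n);cv2.imwrite(f'pics/{n}7.png',f['img'])
  W=world(f);E=(W-C)@RE
  m=(abs(E[...,0])<.06)&(abs(E[...,1])<.035)&(E[...,2]>.1)&(E[...,2]<.128)
  q=E[m];print(n,len(q),np.median(q,0) if len(q) else '',q.min(0) if len(q) else '',q.max(0) if len(q) else '')
"
```

```text
t=10.9 shift mm [ -6.5 142.9 -19.9] |144| tcp_ex [  4.2  -0.7 344.4] F [ 0.  -0.2 -0.8] open 55.2 turn [-0.2  0.2  0.9]
scene 77 [-0.00035955 -0.00266165  0.11591992] [-0.01534164 -0.00845575  0.10008382] [0.01445589 0.00936288 0.12578674]
wrist 316 [0.0002931  0.00066507 0.12417247] [-0.01442588 -0.00658596  0.1000276 ] [0.0151284  0.00550429 0.12669726]
```

View pics/wrist7.png

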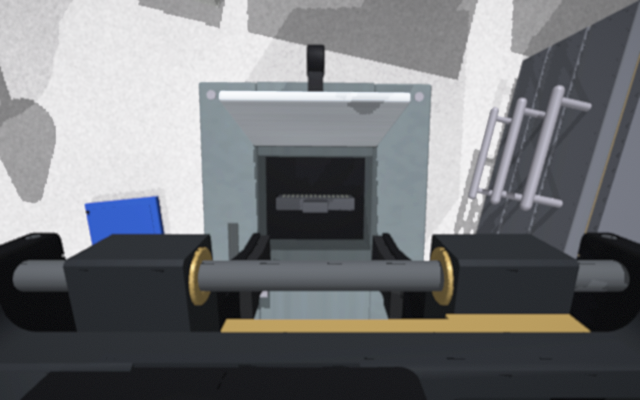

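The wrist view shows the cassette in the slot (315,203) with its tab at extractor (0,0) and top at z 0.124. I'll descend vertically with the slight tilt.

jog_arm(steps=[{"wx": 0, "wy": 0, "wz": 0.5, "tx": -3, "ty": 36, "tz": -5, "hand": 55}, {"wx": 0, "wy": 0, "wz": 0.5, "tx": -3, "ty": 36, "tz": -5, "hand": 55}, {"wx": 0, "wy": 0, "wz": 0, "tx": 0, "ty": 36, "tz": -5, "hand": 55}, {"wx": 0, "wy": 0, "wz": 0, "tx": 0, "ty": 25, "tz": -5, "hand": 55}, {"wx": 0, "wy": 0, "wz": 0, "tx": 0, "ty": 0, "tz": 0, "hand": 55}])

```text
t: 11.5
tool_pos: [0.6162, 0.1552, 0.2089]
ee_rot: [-1.43, -0.006, 0.224]
contact_force: [-0.1, -1.4, 0.2]
opening: 0.0551
```

```bash
python3 -c "
from h import *
go(ex(0,0,.113),11.8,8)
"
```

```text
t=11.5 shift mm [ -1.8  93.7 -22. ] |96| tcp_ex [  1.    8.6 208.9] F [-0.4 -1.4  0.2] open 55.1 turn [-0.   1.1  0.2]
```

jog_arm(steps=[{"wx": 0, "wy": 1, "wz": 0, "tx": -1, "ty": 8, "tz": -9, "hand": 55}, {"wx": 0, "wy": 0, "wz": 0, "tx": 0, "ty": 25, "tz": -4, "hand": 55}, {"wx": 0, "wy": 0, "wz": 0, "tx": 0, "ty": 20, "tz": -4, "hand": 55}, {"wx": 0, "wy": 0, "wz": 0, "tx": 0, "ty": 0, "tz": 0, "hand": 55}])

```text
t: 11.9
tool_pos: [0.6209, 0.1487, 0.1573]
ee_rot: [-1.433, -0.014, 0.21]
contact_force: [-0.4, 0.0, -0.9]
opening: 0.055
```

```bash
python3 -c "
from h import *
from station import robot
go(ex(0,0,.113),11.8,8)
f=robot.grab_frame('scene');cv2.imwrite('pics/s8.png',cv2.resize(f['img'][60:240,320:460],None,fx=3,fy=3))
"
```

```text
t=11.9 shift mm [-4.9 43.6 -7.4] |44| tcp_ex [  4.3   1.3 157.3] F [-0.4  0.1 -0.9] open 55.0 turn [0.1 0.4 0.7]
```

View pics/s8.png

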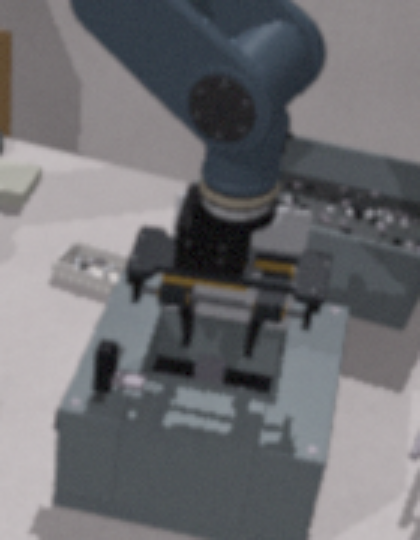

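jog_arm(steps=[{"wx": 0, "wy": 0, "wz": 0, "tx": -5, "ty": 10, "tz": -3, "hand": 55}, {"wx": 0, "wy": 0, "wz": 0, "tx": 0, "ty": 18, "tz": -3, "hand": 55}, {"wx": 0, "wy": 0, "wz": 0, "tx": 0, "ty": 14, "tz": -2, "hand": 55}, {"wx": 0, "wy": 0, "wz": 0, "tx": 0, "ty": 0, "tz": 0, "hand": 55}])

```text
t: 12.35
tool_pos: [0.6216, 0.1458, 0.12]
ee_rot: [-1.436, -0.028, 0.211]
contact_force: [0.5, -0.7, 0.3]
opening: 0.0547
```

```bash
python3 -c "
from h import *
go(ex(0,0,.113),11.8,8)
"
```

```text
t=12.3 shift mm [-4.5  7.1  0.7] |8| tcp_ex [  4.4  -1.6 120. ] F [ 0.3 -0.8  0.3] open 54.7 turn [0.3 0.5 1.5]
```

jog_arm(steps=[{"wx": 0, "wy": 0.5, "wz": 1.5, "tx": -4.5, "ty": 6.5, "tz": 0.5, "hand": 55}, {"wx": 0, "wy": 0, "wz": 0, "tx": 0, "ty": 0, "tz": 0, "hand": 45}])

```text
t: 12.55
tool_pos: [0.6172, 0.1462, 0.1141]
ee_rot: [-1.436, 0.0, 0.205]
contact_force: [-0.2, 0.3, -0.1]
opening: 0.0516
```

```bash
python3 -c "
from h import *
go(ex(0,0,.113),11.8,8)
"
```

```text
t=12.6 shift mm [-0.1  1.1  0.2] |1| tcp_ex [ 1.000e-01 -4.000e-01  1.141e+02] F [-0.2  0.3 -0.1] open 51.6 turn [ 0.3 -0.1 -0. ]
```

jog_arm(steps=[{"wx": 0, "wy": 0, "wz": 0, "tx": 0, "ty": 1, "tz": 0, "hand": 38}, {"wx": 0, "wy": 0, "wz": 0, "tx": 0, "ty": 0, "tz": 0, "hand": 20}, {"wx": 0, "wy": 0, "wz": 0, "tx": 0, "ty": 0, "tz": 0, "hand": 20}, {"wx": 0, "wy": 0, "wz": 0, "tx": 0, "ty": 0, "tz": 0, "hand": 20}, {"wx": 0, "wy": 0, "wz": 0, "tx": 0, "ty": 0, "tz": 0, "hand": 20}], force=30)

```text
t: 13.05
tool_pos: [0.618, 0.1465, 0.1142]
ee_rot: [-1.437, -0.002, 0.205]
contact_force: [-0.1, 0.2, -0.5]
opening: 0.0296
```

```bash
python3 -c "
from h import *
go(ex(0,0,.28),11.8,8)
"
```

```text
t=13.1 shift mm [  -0.7 -164.3   22.4] |166| tcp_ex [  1.   -0.2 114.2] F [-0.1  0.3 -0.5] open 29.6 turn [ 0.3 -0.   0.1]
```

jog_arm(steps=[{"wx": 0, "wy": 0, "wz": 0, "tx": 0, "ty": -8, "tz": 1, "hand": 20}, {"wx": 0, "wy": 0, "wz": 0, "tx": 0, "ty": -12, "tz": 1.6, "hand": 20}, {"wx": 0, "wy": 0, "wz": 0, "tx": 0, "ty": -12, "tz": 1.6, "hand": 20}])

```text
t: 13.35
tool_pos: [0.6165, 0.1462, 0.1466]
ee_rot: [-1.436, 0.003, 0.205]
contact_force: [-0.0, 0.9, -0.8]
opening: 0.0295
```

```bash
python3 -c "
from h import *
go(ex(0,0,.28),11.8,8)
"
```

```text
t=13.3 shift mm [   0.2 -132.2   18.1] |133| tcp_ex [ -0.6  -0.2 146.6] F [ 0.1  0.8 -0.8] open 29.5 turn [ 0.3 -0.1 -0.2]
```

jog_arm(steps=[{"wx": 0, "wy": 0, "wz": 0, "tx": 0, "ty": -15, "tz": 2, "hand": 20}, {"wx": 0, "wy": 0, "wz": 0, "tx": 0, "ty": -15, "tz": 2, "hand": 20}, {"wx": 0, "wy": 0, "wz": 0, "tx": 0, "ty": -15, "tz": 2, "hand": 20}, {"wx": 0, "wy": 0, "wz": 0, "tx": 0, "ty": -20, "tz": 2.5, "hand": 20}, {"wx": 0, "wy": 0, "wz": 0, "tx": 0, "ty": -20, "tz": 2.5, "hand": 20}, {"wx": 0, "wy": 0, "wz": 0, "tx": 0, "ty": -25, "tz": 3, "hand": 20}, {"wx": 0, "wy": 0, "wz": 0, "tx": 0, "ty": -25, "tz": 3, "hand": 20}, {"wx": 0, "wy": 0, "wz": 0, "tx": 0, "ty": -25, "tz": 3, "hand": 20}, {"wx": 0, "wy": 0, "wz": 0, "tx": 0, "ty": 0, "tz": 0, "hand": 20}])

```text
t: 14.25
tool_pos: [0.6175, 0.1446, 0.3277]
ee_rot: [-1.439, -0.011, 0.205]
contact_force: [-0.1, -0.0, -0.9]
opening: 0.0295
```

```bash
python3 -c "
from h import *
from station import robot
go([.577,-.2705,.32],11.8)
f=robot.grab_frame('scene');cv2.imwrite('pics/s9.png',cv2.resize(f['img'][20:240,300:480],None,fx=2.7,fy=2.7))
"
```

```text
t=14.2 shift mm [-124.3  -46.  -395.5] |417| tcp_ex [ 1.000e-01 -2.000e+00  3.277e+02] F [-0.1  0.  -0.9] open 29.5 turn [-7.5 -0.   0.6]
```

View pics/s9.png

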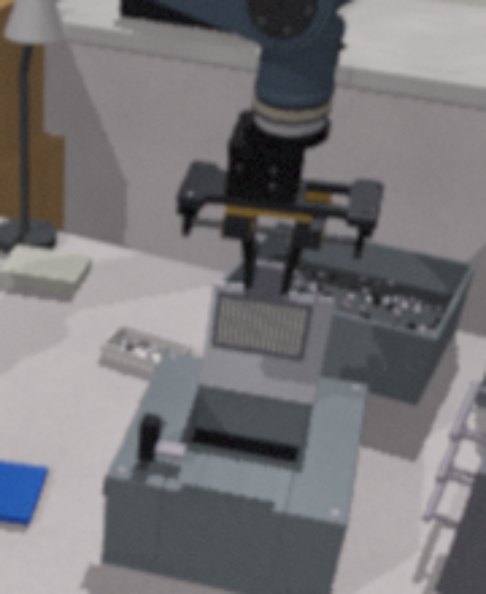

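The cassette is out of the slot, with the flap open and the latch at its end. I'll carry it across without changing orientation.

```bash
python3 -c "
from h import *
go([.577,-.2705,.327],11.8,8)
"
```

```text
t=14.3 shift mm [-123.1  -54.8 -394.5] |417| tcp_ex [ -1.   -1.8 325.6] F [-0.6  0.  -1.6] open 29.8 turn [0.4 0.  0.4]
```

jog_arm(steps=[{"wx": 0, "wy": 0, "wz": 0, "tx": -6, "ty": -3, "tz": -20, "hand": 20}, {"wx": 0, "wy": 0, "wz": 0, "tx": -12, "ty": -5, "tz": -38, "hand": 20}, {"wx": 0, "wy": 0, "wz": 0, "tx": -12, "ty": -5, "tz": -38, "hand": 20}, {"wx": 0, "wy": 0, "wz": 0, "tx": -12, "ty": -5, "tz": -38, "hand": 20}, {"wx": 0, "wy": 0, "wz": 0, "tx": -12, "ty": -5, "tz": -38, "hand": 20}, {"wx": 0, "wy": 0, "wz": 0, "tx": -12, "ty": -5, "tz": -38, "hand": 20}, {"wx": 0, "wy": 0, "wz": 0, "tx": -12, "ty": -5, "tz": -38, "hand": 20}, {"wx": 0, "wy": 0, "wz": 0, "tx": -12, "ty": -5, "tz": -38, "hand": 20}, {"wx": 0, "wy": 0, "wz": 0, "tx": -10, "ty": -5, "tz": -30, "hand": 20}, {"wx": 0, "wy": 0, "wz": 0, "tx": 0, "ty": 0, "tz": 0, "hand": 20}])

```text
t: 15.3
tool_pos: [0.5735, -0.1963, 0.309]
ee_rot: [-1.425, 0.017, 0.21]
contact_force: [0.4, 0.3, -1.1]
opening: 0.0296
```

```bash
python3 -c "
from h import *
go([.577,-.2705,.25],11.8,8)
"
```

```text
t=15.3 shift mm [-11.1  47.9 -81.1] |95| tcp_ex [-112.7 -326.7  309. ] F [ 0.4  0.2 -1.1] open 29.6 turn [-0.4  0.1 -1. ]
```

jog_arm(steps=[{"wx": 0, "wy": 0, "wz": -1, "tx": -3, "ty": 15, "tz": -25, "hand": 20}, {"wx": 0, "wy": 0, "wz": 0, "tx": -3, "ty": 15, "tz": -25, "hand": 20}, {"wx": 0, "wy": 0, "wz": 0, "tx": -3, "ty": 15, "tz": -20, "hand": 20}, {"wx": 0, "wy": 0, "wz": 0, "tx": 0, "ty": 10, "tz": -8, "hand": 20}, {"wx": 0, "wy": 0, "wz": 0, "tx": 0, "ty": 0, "tz": 0, "hand": 20}])

```text
t: 15.8
tool_pos: [0.5755, -0.2634, 0.2349]
ee_rot: [-1.413, 0.005, 0.207]
contact_force: [-0.6, 0.7, -0.8]
opening: 0.0298
```

```bash
python3 -c "
from h import *
from station import robot
go([.577,-.2705,.212],11.8,8)
for n in ('scene','wrist','top'):
  f=robot.grab_frame(n);cv2.imwrite(f'pics/{n}10.png',f['img'])
  if n!='wrist': np.savez(n+'10.npz',**f)
"
```

```text
t=15.8 shift mm [  0.1  21.5 -10.7] |24| tcp_ex [-124.4 -392.8  234.9] F [-0.5  0.8 -0.8] open 29.8 turn [-1.   0.  -0.3]
```

View pics/scene10.png

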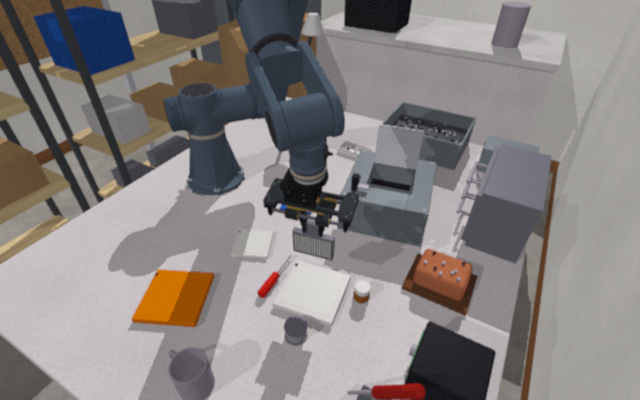

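jog_arm(steps=[{"wx": -1, "wy": 0, "wz": 0, "tx": 0, "ty": 11, "tz": -5, "hand": 20}, {"wx": 0, "wy": 0, "wz": 0, "tx": 0, "ty": 9, "tz": -5, "hand": 20}, {"wx": 0, "wy": 0, "wz": 0, "tx": 0, "ty": 0, "tz": 0, "hand": 20}, {"wx": 0, "wy": 0, "wz": 0, "tx": 0, "ty": 0, "tz": 0, "hand": 20}, {"wx": 0, "wy": 0, "wz": 0, "tx": 0, "ty": 0, "tz": 0, "hand": 20}])

```text
t: 16.45
tool_pos: [0.5809, -0.2672, 0.2212]
ee_rot: [-1.439, -0.004, 0.213]
contact_force: [-0.9, -0.1, -1.2]
opening: 0.0296
```

```bash
python3 -c "
from h import *
from station import robot
go([.577,-.2705,.212],11.8,8)
f=robot.grab_frame('scene');W=world(f);np.savez('scene11.npz',**f)
cv2.imwrite('pics/s11.png',cv2.resize(f['img'][170:360,220:400],None,fx=3.1,fy=3.1))
d=W-np.array([.577,-.2705,0]);E=d@RE
m=(abs(E[...,0])<.07)&(abs(E[...,1])<.05)&(W[...,2]>.08)&(W[...,2]<.185)
q=E[m];q=q[abs(q[:,1]-np.median(q[:,1]))<.012]
print(len(q),np.percentile(q,[1,50,99],axis=0).round(4))
A=np.c_[q[:,0],q[:,2],np.ones(len(q))];s=np.linalg.lstsq(A,q[:,1],rcond=None)[0];print('lean deg',np.degrees(np.arctan(s[1])),'yaw',np.degrees(np.arctan(s[0])))
o=robot.get_obs();print(o['joint_velocities'].round(3))
g=np.load('scene0.npz');f0=cv2.absdiff(g['img'],f['img'])
"
```

```text
t=16.4 shift mm [-4.6  8.7 -3.5] |10| tcp_ex [-119.9 -397.6  221.2] F [-0.9  0.1 -1.2] open 29.6 turn [0.5 0.4 0.2]
676 [[-0.045  -0.0053  0.1278]
 [ 0.0055 -0.0031  0.1565]
 [ 0.0531  0.0031  0.1843]]
lean deg -0.011220119578359935 yaw 0.5152747328308326
[-0.005 -0.002 -0.001 -0.003 -0.004 -0.002]
```

View pics/s11.png

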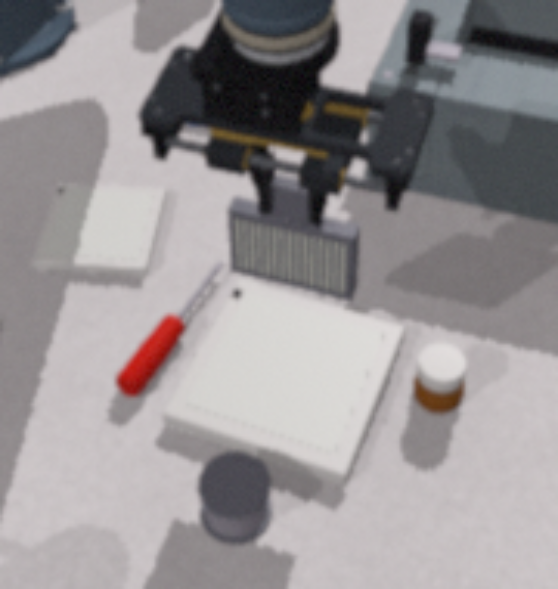

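```bash
python3 -c "
from h import *
from station import robot
a=world(np.load('scene0.npz'));f=np.load('scene11.npz');b=world(f)
for n,(u0,v0,u1,v1) in dict(spool=(278,310,312,348),jar=(350,278,374,306),driver=(255,255,298,300),tray=(335,140,368,160),mug=(165,345,218,400)).items():
  c=lambda W:np.nanmean(W[v0:v1,u0:u1][W[v0:v1,u0:u1,2]>.008],0)
  print(n,((c(b)-c(a))*1000).round(1))
E=(b-C)@RE
m=(abs(E[...,0]+.095)<.012)&(E[...,2]>.15)&(E[...,2]<.185)&(abs(E[...,1]+.08)<.05);print('latch y',E[m].min(0),E[m].max(0))
m=(abs(E[...,0])<.05)&(E[...,2]>.15)&(E[...,2]<.26)&(E[...,1]>.04)&(E[...,1]<.13);q=E[m];print('flap',np.pi/2+np.arctan(np.polyfit(q[:,2],q[:,1],1)[0]))
print(robot.get_obs()['t'],robot.job_done())
"
```

```text
spool [-0.2  0.2 -0.1]
jar [-0.2 -0.1  0. ]
driver [1.2 0.  1.7]
tray [ 12.7 -36.8  24.9]
mug [-0.1 -0.1  0.2]
latch y [-0.10583308 -0.10182648  0.15022585] [-0.08536576 -0.07769951  0.18274865]
flap 1.7611980068092734
the job is handed in; nothing more can be done
16.5 None
```

```bash
python3 -c "
from h import *
a=world(np.load('top0.npz'));b=world(np.load('top10.npz'))
for W in(a,b):
  w=W[218:264,142:176];print(np.nanmean(w[(w[...,2]>.008)&(w[...,2]<.05)],0).round(4))
"
```

```text
[0.3639 0.4253 0.0156]
[0.3634 0.426  0.0159]
```

I ran the whole task and handed the job in at about 16.5 s. The interface gives no verdict, so what follows comes from my own checks.

**What I did:**
- **Latch:** I gripped it by its y faces and slid it until the end-stop force rose to 19 N. It moved about 39 mm from where it started, and it still sat there in the last image.
- **Flap:** I lifted it by the round grip to about 1.76 rad, and it was still at 1.76 rad in the last image.
- **Cassette:** I drew it straight up by its tab, with the gripper tilted 8° to keep the wrist camera clear of the flap. I then carried it to the larger white square panel.

**Last checks before handing in:**
- **Cassette:** It was in the fingers at 29.6 mm opening with a 30 N grip setting, leaning about 0°. It was about 5 mm off the panel's middle, with its lower edge about 108 mm above the panel. Joint speeds were 0.005 rad/s or less.
- **Bystanders:** The spool, jar, screwdriver and mug had moved less than about 2 mm.
- **One disagreement:** The scene camera suggested the tray had moved about 37 mm. I handed in with that reading unresolved. Afterwards I compared the top-camera pictures from the start and from just before the final lowering. They put the tray within 1 mm of its start, so the first reading was probably other objects in that image window.

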